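Find the crossed clamp screw, close and lock the good one

ROBOT

A 6-joint arm with a two-finger parallel gripper is mounted at the origin on the work surface. World frame = base frame: x ahead of the robot, y to its left, z up, the work surface at z = 0. Lengths are in m, angles in rad, forces in N, time in s.
With the tool pointing down it reaches from about 0.425 to 0.95 m from the base axis. Payload 3.5 kg.
Tool frame: the origin (TCP) lies midway between the tips of the shut fingers; the grasp point (between the pads) lies 19 mm behind it; z points along the fingers, y is the direction in which the jaws open and shut (so a half turn about z gives the same grasp; the last joint's range is limited). The gripper opens to 85 mm and grips with 20 to 120 N. Pads are 22 mm wide; open, the fingers measure 114 mm over their backs; the gripper's body (76 mm by 85 mm) begins 54 mm behind the grasp point. The pads swing forward as they close: fully open they stand 13 mm farther back than shut.
Start: joints at [-1.306, 0.286, 1.577, -0, 1.279, -0.15], TCP at [0.272, -0.618, 0.231] pointing down, gripper open.
Joint ranges: [-2.77, 2.77], [-0.9, 2.22], [0.21, 2.48], [-1.53, 4.67], [0.24, 2.81], [-2.84, 2.84]. Speed limits (rad/s): [2.79, 2.79, 3.14, 3.14, 3.14, 3.14].

INTERFACE

Orientations are given as a unit quaternion [x, y, z, w].
In Python, from plant import * gives the robot as it stands.
- The arm moves only by the shell command python3 -m jog 'ROWS' [FORCE]. ROWS is a JSON object of lists of equal length, an entry for each row: "travel": the shift along the world's x, y, z in mm, a list of three; "dr": the turn, a rotation vector about the world's x, y, z in degrees, a list of three; "jaw": the closure in counts, from 0 (fully open) to 255 (shut). In form: {"travel": [[x, y, z], ...], "dr": [[wx, wy, wz], ...], "jaw": [jaw, ...]}. A call has 1 to 5 rows; each row shifts and turns the commanded pose from where the row before left it; what a row does not reach is not made up. A row lasts 1/12 s, in which the tool goes at most 41.7 mm and 7.16 degrees, less where a joint would pass 70% of its speed; a pose out of reach is approached as far as the arm can. A call is refused whole if a number of a shift passes 41.7 or a number of a turn 7.16, either way. A call with a gripper value outside its range is refused whole. The fingers move at their own pace and stop on an object; FORCE is the grip in N (left out, the last holds). Time passes only in rows, so rows that do not move let the fingers close. It gives the time, the measured TCP pose, the force and the opening at its end, in the units of the state.
- get_state(): the state, without advancing time (a new reading comes with each control period).
- read_camera(name): name is "scene" or "side" or "wrist"; returns the picture (400x640x3 uint8, red, green, blue); there is no depth.
- camera_info(name): a dict with "K" (3x3 intrinsics, pixels), "R" (3x3) and "t" (3): a world point X has camera coordinates R X + t; the wrist camera has in their place "mount" (4x4, takes a point from camera to tool coordinates, whose origin is the TCP and whose axes are the flange's). Camera axes: x right, y down, z forward; pixel columns grow to the right and rows downward; lengths in m; the calibration is good to about 2 mm. A picture is of the moment at which its call begins: read the wrist's pose just before it. camera_info takes no time and is no camera call.
- sign_off(): hands the job in, once; it reports no verdict.
The state is a dict: "time": time; "qpos": joint angles; "dq": joint speeds; "joint_efforts": joint torques, N m; "eef_pos": TCP position; "tcp_rot": TCP orientation; "contact_force": force on the tool from outside, world axes, zero at the start; "wrist_torque": the same for the moment, N m; "opening": opening from 0.0 (shut) to 1.0 (fully open).
Only numpy, scipy, OpenCV 4.12 (cv2) and the standard library are available. Lean on these libraries where they do the work, as an engineer would, in place of code of your own. Each camera call takes 0.05 s, during which the arm holds its last target. There are 200 camera calls.

TASK

One of the two clamp screws on the rail has a crossed thread. Start both gently clockwise by pushing their crossbars round, up to about a quarter turn each, stopping at once if one goes stiff (never push a bar harder than 20 N); then back the stiff one off fully and after that run the other one fully home. Then take the mallet by its handle, drive down fully the lock pin beside the closed clamp (never press a pin with the gripper; leave the other pin up), and set the mallet back on the bench without disturbing the other things lying about.

Things in the scene. Friction and masses are not known exactly. Their poses are not given: they have to be found in the camera images.
- rail: Grey base plate, 130 x 460 x 40 mm, fixed on the bench. Origin: centre of its underside; y along its length, z up. On it: clamp screws a and b at y = +95 and -95 mm, lock pins a and b at y = +205 and -205 mm. Each screw stands on a dark bridge 82 mm (x) by 50 mm (y), top 80 mm above the bench, over an aluminium profile. Exactly one screw, a or b, is crossed; nothing shows which.
- screw_a: Clamp screw a (towards the rail's +y end) with its crossbar. Origin on the upright screw axis at the crossbar's centre line: 116 mm above the bench when fully out, 106 mm when home. This body sinks but does not turn; the crossbar turns. Hub radius 16 mm, from 24 mm below to 14 mm above the origin.
- hub_a (a point): Centre of clamp screw a's crossbar, on the screw axis.
- end_a (a point): One end of clamp screw a's crossbar, 70 mm from the axis; turns with it. The crossbar is a straight level rod of radius 7 mm through the hub with a black ball of radius 10.5 mm at either end (161 mm over all); the two ends are alike. Free height under the rod: 19 mm or more over the bridge, 59 mm or more over the base plate beside it.
- turn_a (a joint): Turn of screw a, rad: 0 = fully backed off; grows clockwise from above (tightens); 4.2 = home (10 mm lower); both stops yield 1 rad per 3 N m, springing back. Stays where left. A good thread turns at a steady 0.15 N m (2.6 N pushed at 58 mm). The crossed one does so up to 0.3 to 0.7 rad, then resists like a spring, +1.6 N m per rad, and springs back a little when let go; it turns back freely.
- pin_a (a joint): Sprung lock pin a, m pressed down: 0 = up, 0.015 = fully down, its head on the sleeve. It takes 7 N to start and 10 N at the bottom, and friction keeps it where it is driven.
- pin_a_top (a point): Centre of the top of lock pin a's flat steel head (28 mm across, 11 mm thick): 91 mm above the bench when up, 76 mm when fully down. It stands in a sleeve of 34 mm diameter whose top is 65 mm above the bench.
- lock_a: The mount that carries lock pin a, inside its sleeve; origin on the pin's axis, 40 mm above the bench.
- screw_b: Clamp screw b (towards the rail's -y end) with its crossbar. Origin on the upright screw axis at the crossbar's centre line: 116 mm above the bench when fully out, 106 mm when home. This body sinks but does not turn; the crossbar turns. Hub radius 16 mm, from 24 mm below to 14 mm above the origin.
- hub_b (a point): Centre of clamp screw b's crossbar, on the screw axis.
- end_b (a point): One end of clamp screw b's crossbar, 70 mm from the axis; turns with it. The crossbar is a straight level rod of radius 7 mm through the hub with a black ball of radius 10.5 mm at either end (161 mm over all); the two ends are alike. Free height under the rod: 19 mm or more over the bridge, 59 mm or more over the base plate beside it.
- turn_b (a joint): Turn of screw b, rad: 0 = fully backed off; grows clockwise from above (tightens); 4.2 = home (10 mm lower); both stops yield 1 rad per 3 N m, springing back. Stays where left. A good thread turns at a steady 0.15 N m (2.6 N pushed at 58 mm). The crossed one does so up to 0.3 to 0.7 rad, then resists like a spring, +1.6 N m per rad, and springs back a little when let go; it turns back freely.
- pin_b (a joint): Sprung lock pin b, m pressed down: 0 = up, 0.015 = fully down, its head on the sleeve. It takes 7 N to start and 10 N at the bottom, and friction keeps it where it is driven.
- pin_b_top (a point): Centre of the top of lock pin b's flat steel head (28 mm across, 11 mm thick): 91 mm above the bench when up, 76 mm when fully down. It stands in a sleeve of 34 mm diameter whose top is 65 mm above the bench.
- lock_b: The mount that carries lock pin b, inside its sleeve; origin on the pin's axis, 40 mm above the bench.
- mallet: Mallet, about 0.26 kg, standing on the lower face of its black rubber head. Head: upright cylinder of 46 mm diameter, 72 mm tall, both end faces are striking faces. Origin: centre of the head's lower face; z up along the head; the wooden handle runs level towards -x, its centre line 36 mm above the lower face, 22 mm wide (y), 28 mm tall (z), its end 145 mm from the head's axis.
- mallet_grip (a point): Point inside the mallet's handle to grip it: 55 mm from the head's axis towards the handle's end, 36 mm above the lower face.
- oil_bottle: Bystander: white plastic bottle, 52 mm diameter, 120 mm tall, origin under its centre.
- wrench: Bystander: steel spanner lying flat, 190 mm long along its x, origin under its middle.
- jar: Bystander: jar, 64 mm diameter, 80 mm tall, origin under its centre.
- bush: Bystander: steel bush, 64 mm diameter, 30 mm tall, origin under its centre.
- block: Bystander: aluminium block 70 x 45 x 35 mm, origin under its centre.
- roller: Bystander: white upright plastic roller, 44 mm diameter, 60 mm tall, origin under its centre.
There are look-alikes about, which are no part of the job. Leave any red or turquoise look-alike of the mallet alone.

How it is judged:
By the outcome, as a careful person would: the job done as asked, in the order asked, and still so for the second after the job is handed in, with the robot touching nothing.
It also fails if it takes over 72 s, if anything falls off the work surface, if the arm or the gripper's body presses on something with over 40 N, if the wrist force passes 120 N, or if a joint passes its speed limit or range.

## Working session

There is one attempt and no reset: what is moved stays moved. The work goes in short steps, Python scripts to look and compute and a shell command to move; the robot and the scene stay as the last step left them, time stands still between calls to the robot, and variables do not carry over. Pictures are saved under pics/ and viewed, about 8 in all and at most 12, crops included, and the job is handed in when it is done.

```bash
mkdir -p pics; ls
python3 - <<'E'
from plant import *
import cv2,numpy as np
s=get_state();print({k:np.round(v,3).tolist() for k,v in s.items()})
for n in("scene","side"):
    im=read_camera(n);cv2.imwrite(f"pics/{n}0.png",im[:,:,::-1])
for n in("scene","side","wrist"):
    c=camera_info(n);print(n,{k:np.round(v,3).tolist() for k,v in c.items()})
E
```

```text
pics
{'time': 0.0, 'qpos': [-1.306, 0.287, 1.578, 0.0, 1.279, -0.15], 'dq': [0.002, 0.001, -0.001, -0.001, -0.0, -0.0], 'joint_efforts': [0.0, -40.598, -29.263, -0.0, 0.006, 0.0], 'eef_pos': [0.272, -0.617, 0.23], 'tcp_rot': [0.979, 0.206, -0.0, -0.001], 'contact_force': [-0.256, 0.31, -1.134], 'wrist_torque': [0.022, -0.024, 0.011], 'opening': 1.0}
scene {'K': [[388.888, 0.0, 315.152], [0.0, 388.888, 201.566], [0.0, 0.0, 1.0]], 'R': [[-0.477, 0.879, 0.012], [0.76, 0.419, -0.498], [-0.443, -0.228, -0.867]], 't': [0.369, -0.302, 1.721]}
side {'K': [[379.202, 0.0, 322.497], [0.0, 379.202, 194.876], [0.0, 0.0, 1.0]], 'R': [[-0.825, -0.565, -0.007], [-0.356, 0.53, -0.769], [0.438, -0.633, -0.639]], 't': [0.342, 0.337, 0.932]}
wrist {'K': [[302.071, 0.0, 320.912], [0.0, 302.071, 201.89], [0.0, 0.0, 1.0]], 'mount': [[0.002, -0.956, -0.293, 0.074], [1.0, 0.002, -0.0, 0.0], [0.001, -0.293, 0.956, -0.142], [0.0, 0.0, 0.0, 1.0]]}
```

View pics/scene0.png

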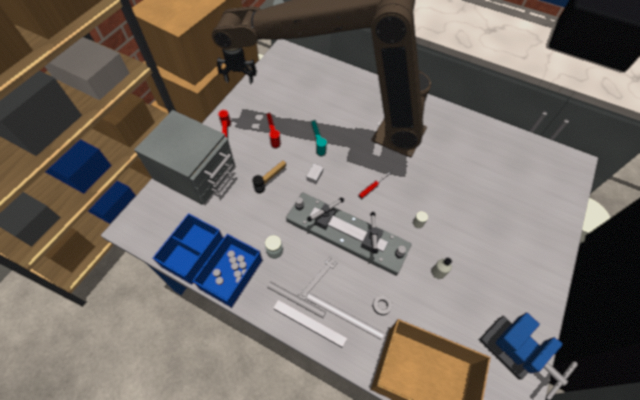

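View pics/side0.png

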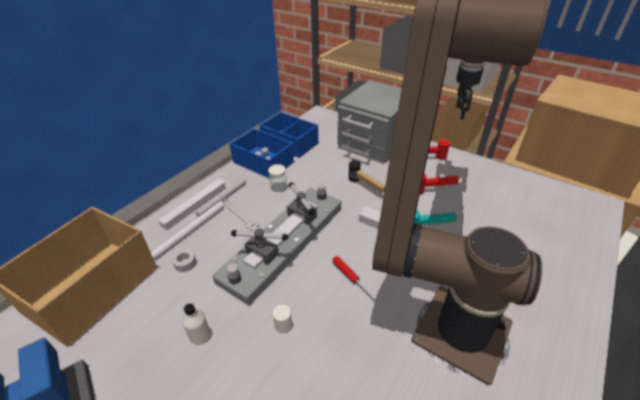

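The scene view shows the rail from about (290,205) to (410,255), with its pins at (299,204) and (401,251). The mallet head is at (259,184) and its handle end is near (285,165). I'll zoom in for detail.

```bash
cat > h.py <<'E'
from plant import *
import cv2,numpy as np
from scipy.spatial.transform import Rotation as Rn
def cam(n,s=None):
    c=camera_info(n);K=np.array(c["K"])
    if n!="wrist":return K,np.array(c["R"]),np.array(c["t"])
    s=s or get_state();M=np.array(c["mount"]);T=np.eye(4)
    T[:3,:3]=Rn.from_quat(s["tcp_rot"]).as_matrix();T[:3,3]=s["eef_pos"]
    T=np.linalg.inv(T@M);return K,T[:3,:3],T[:3,3]
def cast(c,uv,z):
    K,R,t=c;d=R.T@np.linalg.inv(K)@[uv[0],uv[1],1];o=-R.T@t
    return o+d*(z-o[2])/d[2]
def proj(c,X):
    K,R,t=c;p=K@(R@np.array(X)+t);return p[:2]/p[2]
def tri(c1,u1,c2,u2):
    P=[c[0]@np.c_[c[1],c[2]] for c in(c1,c2)]
    X=cv2.triangulatePoints(P[0],P[1],np.array(u1,float).reshape(2,1),np.array(u2,float).reshape(2,1))
    return (X[:3]/X[3]).ravel()
E
python3 - <<'E'
from h import *
a=cv2.imread("pics/scene0.png")[155:275,240:430];b=cv2.imread("pics/side0.png")[150:300,205:405]
a=cv2.resize(a,None,fx=4,fy=4,interpolation=2)
cv2.imwrite("pics/za.png",a)
c=cam("scene");d=cam("side")
for n,u,z in[("pinA",(299,204),.085),("pinB",(401,251),.085),("head",(259,184),.04),("hend",(285,165),.036),("bottle",(443,267),.06),("roller",(421,218),.03),("jar",(274,245),.04),("bush",(381,306),.015),("block",(314,172),.03)]:
    print(n,cast(c,u,z).round(3))
for n,u,z in[("pin far",(322,192),.085),("pin near",(233,269),.085),("head",(354,170),.04),("roller",(283,318),.03)]: print(n,cast(d,u,z).round(3))
E
```

```text
pinA [ 0.565 -0.182  0.085]
pinB [0.557 0.221 0.085]
head [ 0.541 -0.378  0.04 ]
hend [ 0.411 -0.337  0.036]
bottle [0.531 0.372 0.06 ]
roller [0.368 0.237 0.03 ]
jar [ 0.735 -0.19   0.04 ]
bush [0.744 0.239 0.015]
block [ 0.38  -0.219  0.03 ]
pin far [ 0.533 -0.172  0.085]
pin near [0.546 0.216 0.085]
head [ 0.539 -0.387  0.04 ]
roller [0.374 0.23  0.03 ]
```

View pics/za.png

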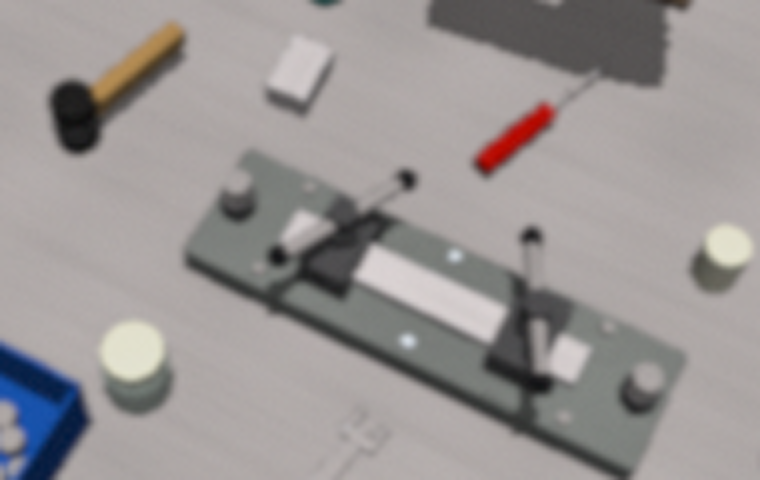

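The mallet head's top is at about (72,98) in the zoomed crop. The left bar's balls are at (405,180) and (278,256), and the right bar's at (531,237) and (541,383). The pin tops are at (238,180) and (649,378).

Run:
```python
from h import *
c=cam("scene")
P=lambda u,v,z:cast(c,(240+u/4,155+v/4),z)
for n,B in(("L",[(405,180),(278,256)]),("R",[(531,237),(541,383)])):
    p,q=[P(*b,.116) for b in B];print(n,p.round(4),q.round(4),((p+q)/2).round(4),np.linalg.norm(p-q),np.degrees(np.arctan2(*(p-q)[1::-1])))
for n,u in(("pinL",(238,180)),("pinR",(649,378))):print(n,P(*u,.091).round(4))
print("mallet headtop",P(72,98,.072),"handle end",P(176,30,.05),"block top",P(303,60,.035),"jar top",P(134,342,.08),"roller top",P(727,245,.06))
```

```text
L [ 0.4917 -0.0466  0.116 ] [ 0.6153 -0.1102  0.116 ] [ 0.5535 -0.0784  0.116 ] 0.13898462084474097 152.78048807911665
R [0.4899 0.078  0.116 ] [0.6137 0.143  0.116 ] [0.5518 0.1105 0.116 ] 0.1398091168587842 -152.2874304468792
pinL [ 0.5526 -0.187   0.091 ]
pinR [0.5531 0.2222 0.091 ]
mallet headtop [ 0.5411004  -0.37873478  0.072     ] handle end [ 0.41026686 -0.34112721  0.05      ] block top [ 0.37116483 -0.21596329  0.035     ] jar top [ 0.7346723  -0.18908448  0.08      ] roller top [0.37843741 0.23624898 0.06      ]
```

```bash
cat > st.py <<'E'
import sys
from h import *
s=get_state();R=Rn.from_quat(s["tcp_rot"]).as_matrix()
f=np.array(s["contact_force"])
print("t%.2f p"%s["time"],(1000*np.array(s["eef_pos"])).round(1),"F",f.round(1),"M",np.round(s["wrist_torque"],2),"yaw%.1f tilt%.1f op%.2f"%(np.degrees(np.arctan2(R[1,0],R[0,0])),np.degrees(np.arccos(-R[2,2])),s["opening"]))
if len(sys.argv)>1 and np.hypot(f[0],f[1])>float(sys.argv[1]): print("STOP");sys.exit(1)
E
R5='x'
python3 -m jog '{"travel":[[15,35,0],[15,35,0],[15,35,0],[15,35,0],[15,35,0]],"dr":[[0,0,-1.6],[0,0,-1.6],[0,0,-1.6],[0,0,-1.6],[0,0,-1.6]],"jaw":[255,255,255,255,255]}' 
python3 -m jog '{"travel":[[15,35,0],[15,35,0],[15,35,0],[15,35,0],[15,35,0]],"dr":[[0,0,-1.6],[0,0,-1.6],[0,0,-1.6],[0,0,-1.6],[0,0,-1.6]],"jaw":[255,255,255,255,255]}' 
python3 -m jog '{"travel":[[15,35,0],[15,35,0],[15,35,0],[15,35,0],[15,35,0]],"dr":[[0,0,-1.6],[0,0,-1.6],[0,0,-1.6],[0,0,-1.6],[0,0,-1.6]],"jaw":[255,255,255,255,255]}' 
python3 st.py
python3 - <<'E'
from h import *
s=get_state();im=read_camera("wrist");cv2.imwrite("pics/w1.png",im[:,:,::-1])
c=cam("wrist",s)
for X in[(.4917,-.0466,.116),(.6153,-.1102,.116),(.5526,-.187,.091),(.5535,-.0784,.13)]:print(proj(c,X).round(0))
E
```

```text
time: 0.52
eef_pos: [0.3472, -0.4408, 0.2306]
tcp_rot: [0.991, 0.136, -0.0, -0.001]
contact_force: [1.0, -0.1, -0.4]
opening: 0.301
time: 0.93
eef_pos: [0.4222, -0.2657, 0.2309]
tcp_rot: [0.998, 0.067, -0.0, -0.0]
contact_force: [1.1, 0.1, -0.1]
opening: 0.002
time: 1.35
eef_pos: [0.4971, -0.0908, 0.231]
tcp_rot: [1.0, -0.003, -0.0, -0.0]
contact_force: [0.7, -1.2, 1.0]
opening: 0.005
t1.35 p [497.1 -90.8 231. ] F [ 0.7 -1.2  1. ] M [ 0.   -0.02 -0.01] yaw-0.3 tilt0.0 op0.00
[271. 203.]
[345.  50.]
[426. 130.]
[304. 133.]
```

View pics/w1.png

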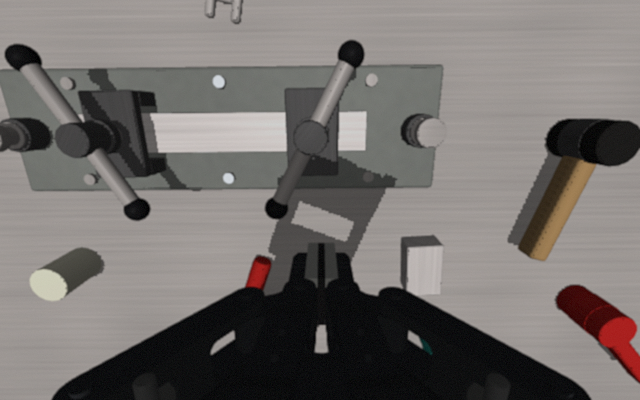

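In the wrist view the left bar's balls are at (276,209) and (351,53) and its hub top is at (311,137). Pin L is at (430,131). That's about 6 px from what I predicted, so I'll cast rays from this view and average.

```bash
python3 - <<'E'
from h import *
c=cam("wrist")
for b,z in[((276,209),.116),((351,53),.116),((311,137),.13),((430,131),.091),((137,210),.116),((22,57),.116),((84,138),.13),((19,134),.091),((611,143),.072),((534,247),.045)]:print(b,cast(c,b,z).round(4))
E
python3 -m jog '{"travel":[[4,-2,-35],[0,0,-35],[0,0,-35],[0,0,-27],[0,0,0]],"dr":[[0,0,0],[0,0,0],[0,0,0],[0,0,0],[0,0,0]],"jaw":[255,255,255,255,255]}'; python3 st.py
```

```text
(276, 209) [ 0.4878 -0.0449  0.116 ]
(351, 53) [ 0.6148 -0.1085  0.116 ]
(311, 137) [ 0.5523 -0.0774  0.13  ]
(430, 131) [ 0.5544 -0.1842  0.091 ]
(137, 210) [0.4867 0.0803 0.116 ]
(22, 57) [0.6123 0.1478 0.116 ]
(84, 138) [0.5516 0.1027 0.13  ]
(19, 134) [0.5517 0.1921 0.091 ]
(611, 143) [ 0.5417 -0.3688  0.072 ]
(534, 247) [ 0.4173 -0.3372  0.045 ]
time: 1.82
eef_pos: [0.496, -0.0927, 0.0925]
tcp_rot: [1.0, -0.002, -0.006, -0.003]
contact_force: [-1.7, 0.4, -0.5]
opening: -0.001
t1.82 p [496.  -92.7  92.5] F [-1.7  0.4 -0.5] M [ 0.05  0.05 -0.  ] yaw-0.2 tilt0.8 op-0.00
```

```bash
Z='"dr":[[0,0,0],[0,0,0],[0,0,0]],"jaw":[255,255,255]'
python3 -m jog '{"travel":[[5,3,0],[4,4,0],[0,4,0]],"dr":[[0,0,0],[0,0,0],[0,0,0]],"jaw":[255,255,255]}' >/dev/null && python3 st.py 7.5 &&
python3 -m jog '{"travel":[[0,4,0],[0,4,0],[0,0,0]],"dr":[[0,0,0],[0,0,0],[0,0,0]],"jaw":[255,255,255]}' >/dev/null && python3 st.py 7.5 &&
python3 -m jog '{"travel":[[1,4,0],[1,4,0],[0,0,0]],"dr":[[0,0,0],[0,0,0],[0,0,0]],"jaw":[255,255,255]}' >/dev/null && python3 st.py 7.5 &&
python3 -m jog '{"travel":[[1,4,0],[2,4,0],[0,0,0]],"dr":[[0,0,0],[0,0,0],[0,0,0]],"jaw":[255,255,255]}' >/dev/null && python3 st.py 7.5 &&
python3 -m jog '{"travel":[[2,4,0],[2,3,0],[0,0,0]],"dr":[[0,0,0],[0,0,0],[0,0,0]],"jaw":[255,255,255]}' >/dev/null && python3 st.py 7.5 &&
python3 -m jog '{"travel":[[2,3,0],[3,3,0],[0,0,0]],"dr":[[0,0,0],[0,0,0],[0,0,0]],"jaw":[255,255,255]}' >/dev/null && python3 st.py 7.5 &&
python3 -m jog '{"travel":[[3,3,0],[3,3,0],[0,0,0]],"dr":[[0,0,0],[0,0,0],[0,0,0]],"jaw":[255,255,255]}' >/dev/null && python3 st.py 7.5 &&
python3 -m jog '{"travel":[[3,3,0],[3,2,0],[0,0,0]],"dr":[[0,0,0],[0,0,0],[0,0,0]],"jaw":[255,255,255]}' >/dev/null && python3 st.py 7.5
```

```text
t2.07 p [512.4 -85.1 101.9] F [-0.1 -5.  -2.4] M [-0.96 -0.08 -0.03] yaw-0.2 tilt0.4 op-0.01
t2.32 p [511.6 -76.3 101.7] F [-0.1 -3.3 -0.2] M [-0.55  0.05 -0.02] yaw-0.2 tilt0.3 op-0.00
t2.57 p [513.  -67.8 100.9] F [-0.6 -3.5  1. ] M [-0.38  0.17 -0.01] yaw-0.2 tilt0.1 op0.00
t2.82 p [515.2 -59.1  99.6] F [-1.3 -2.6  0. ] M [-0.32  0.17 -0.01] yaw-0.2 tilt0.0 op-0.00
t3.07 p [518.7 -51.8  98.8] F [-1.6 -2.8 -1.4] M [-0.34  0.3  -0.05] yaw-0.2 tilt0.1 op0.00
t3.32 p [523.8 -45.8  98.8] F [-2.1 -1.1 -1.6] M [-0.29  0.31 -0.03] yaw-0.2 tilt0.1 op-0.00
t3.57 p [530.3 -39.9  99.1] F [-1.9 -0.4 -0.7] M [-0.1   0.31 -0.03] yaw-0.2 tilt0.1 op0.00
t3.82 p [536.6 -35.3  99.5] F [-2.8 -1.8 -1.2] M [-0.17  0.31 -0.03] yaw-0.2 tilt0.0 op0.00
```

L turns freely for about 1.3 rad, so it is the good one. Next is R.

```bash
python3 -m jog '{"travel":[[-5,-3,0],[0,0,35],[0,0,25],[5,40,0],[8,40,0]],"dr":[[0,0,0],[0,0,0],[0,0,0],[0,0,0],[0,0,0]],"jaw":[255,255,255,255,255]}' >/dev/null 
python3 -m jog '{"travel":[[8,40,0],[8,40,0],[9,39,0],[0,0,-30],[0,0,-28]],"dr":[[0,0,0],[0,0,0],[0,0,0],[0,0,0],[0,0,0]],"jaw":[255,255,255,255,255]}' >/dev/null
python3 -m jog '{"travel":[[0,0,0]],"dr":[[0,0,0]],"jaw":[255]}' >/dev/null;python3 st.py
python3 - <<'E'
from h import *
s=get_state();im=read_camera("wrist");cv2.imwrite("pics/w2.png",im[:,:,::-1])
E
```

```text
t4.73 p [565.6 161.1  96.1] F [-1.5  0.2 -0.3] M [-0.01  0.04  0.01] yaw-0.2 tilt0.5 op0.00
```

View pics/w2.png

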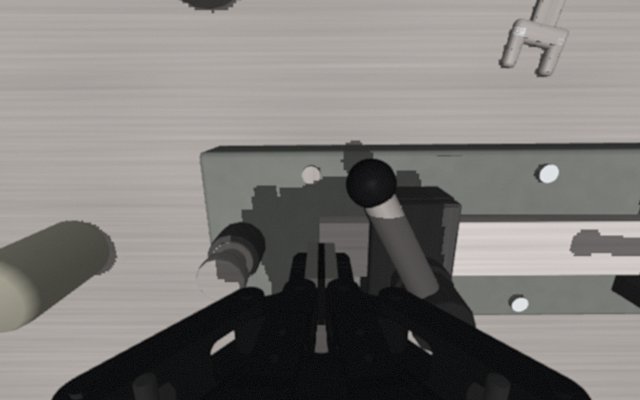

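The finger stands between the pin (236,250) and the bar (ball at 371,183), clear of both.

```bash
python3 -m jog '{"travel":[[3,-4,0],[4,-4,0],[3,-4,0]],"dr":[[0,0,0],[0,0,0],[0,0,0]],"jaw":[255,255,255]}' >/dev/null && python3 st.py 7 &&
python3 -m jog '{"travel":[[3,-2,0],[3,-3,0],[0,0,0]],"dr":[[0,0,0],[0,0,0],[0,0,0]],"jaw":[255,255,255]}' >/dev/null && python3 st.py 6.5 &&
python3 -m jog '{"travel":[[3,-3,0],[0,0,0],[0,0,0]],"dr":[[0,0,0],[0,0,0],[0,0,0]],"jaw":[255,255,255]}' >/dev/null && python3 st.py 6.5 &&
python3 -m jog '{"travel":[[3,-3,0],[0,0,0],[0,0,0]],"dr":[[0,0,0],[0,0,0],[0,0,0]],"jaw":[255,255,255]}' >/dev/null && python3 st.py 6.5 &&
python3 -m jog '{"travel":[[2,-3,0],[0,0,0],[0,0,0]],"dr":[[0,0,0],[0,0,0],[0,0,0]],"jaw":[255,255,255]}' >/dev/null && python3 st.py 6.5 &&
python3 -m jog '{"travel":[[2,-3,0],[0,0,0],[0,0,0]],"dr":[[0,0,0],[0,0,0],[0,0,0]],"jaw":[255,255,255]}' >/dev/null && python3 st.py 6.5 &&
python3 -m jog '{"travel":[[2,-4,0],[0,0,0],[0,0,0]],"dr":[[0,0,0],[0,0,0],[0,0,0]],"jaw":[255,255,255]}' >/dev/null && python3 st.py 6.5 &&
python3 -m jog '{"travel":[[2,-4,0],[0,0,0],[0,0,0]],"dr":[[0,0,0],[0,0,0],[0,0,0]],"jaw":[255,255,255]}' >/dev/null && python3 st.py 6.5 &&
python3 -m jog '{"travel":[[1,-4,0],[0,0,0],[0,0,0]],"dr":[[0,0,0],[0,0,0],[0,0,0]],"jaw":[255,255,255]}' >/dev/null && python3 st.py 6.5
```

```text
t5.03 p [581.1 147.7 104. ] F [-1.5  3.8  1.6] M [ 0.5   0.32 -0.02] yaw-0.3 tilt0.3 op0.00
t5.28 p [586.1 142.7 102.4] F [-0.2  1.4  0.8] M [ 0.23  0.14 -0.03] yaw-0.3 tilt0.1 op0.00
t5.53 p [588.5 140.  101.4] F [-0.2  0.8 -0. ] M [0.17 0.08 0.02] yaw-0.2 tilt0.1 op0.00
t5.78 p [591.  137.1 101. ] F [-0.5  1.2  0.6] M [ 0.26  0.23 -0.02] yaw-0.2 tilt0.0 op0.00
t6.03 p [592.9 134.1 101. ] F [-0.8  1.7 -0.8] M [ 0.29  0.21 -0.05] yaw-0.2 tilt0.0 op-0.00
t6.28 p [595.2 131.  101.1] F [-2.3  1.  -0.2] M [ 0.28  0.17 -0.02] yaw-0.2 tilt0.0 op0.00
t6.53 p [597.3 126.9 101.3] F [-0.7  2.2 -0.9] M [ 0.32  0.1  -0.  ] yaw-0.2 tilt0.0 op-0.00
t6.78 p [599.1 123.2 101.2] F [-1.5  3.1 -0.8] M [ 0.42  0.26 -0.06] yaw-0.3 tilt0.0 op0.00
t7.03 p [599.6 119.8 101.1] F [-3.1  4.7 -1.5] M [ 0.76  0.38 -0.04] yaw-0.3 tilt0.1 op-0.00
```

```bash
python3 -m jog '{"travel":[[1,-3,0],[0,0,0],[0,0,0]],"dr":[[0,0,0],[0,0,0],[0,0,0]],"jaw":[255,255,255]}' >/dev/null && python3 st.py 8
```

```text
t7.28 p [600.3 117.5 101. ] F [-3.3  6.4 -0.9] M [ 1.07  0.46 -0.08] yaw-0.3 tilt0.2 op0.00
```

R goes stiff at 7 N, so it is the crossed screw. Now I'll back it off by pushing its near end counter-clockwise.

```bash
python3 -m jog '{"travel":[[0,8,0],[0,0,35],[0,0,25],[-40,14,0],[-40,14,0]],"dr":[[0,0,0],[0,0,0],[0,0,0],[0,0,0],[0,0,0]],"jaw":[255,255,255,255,255]}' >/dev/null 
python3 -m jog '{"travel":[[0,0,0],[0,0,-30],[0,0,-28],[0,0,0]],"dr":[[0,0,0],[0,0,0],[0,0,0],[0,0,0]],"jaw":[255,255,255,255]}' >/dev/null;python3 st.py 5 &&
python3 -m jog '{"travel":[[-2,-4,0],[-2,-4,0],[0,0,0]],"dr":[[0,0,0],[0,0,0],[0,0,0]],"jaw":[255,255,255]}' >/dev/null && python3 st.py 7 &&
python3 -m jog '{"travel":[[-2,-4,0],[-2,-4,0],[0,0,0]],"dr":[[0,0,0],[0,0,0],[0,0,0]],"jaw":[255,255,255]}' >/dev/null && python3 st.py 7 &&
python3 -m jog '{"travel":[[-2,-4,0],[-2,-4,0],[0,0,0]],"dr":[[0,0,0],[0,0,0],[0,0,0]],"jaw":[255,255,255]}' >/dev/null && python3 st.py 7 &&
python3 -m jog '{"travel":[[-1,-4,0],[-1,-4,0],[0,0,0]],"dr":[[0,0,0],[0,0,0],[0,0,0]],"jaw":[255,255,255]}' >/dev/null && python3 st.py 7 &&
python3 -m jog '{"travel":[[-1,-4,0],[0,0,0],[0,0,0]],"dr":[[0,0,0],[0,0,0],[0,0,0]],"jaw":[255,255,255]}' >/dev/null && python3 st.py 7 &&
python3 -m jog '{"travel":[[0,-4,0],[0,0,0],[0,0,0]],"dr":[[0,0,0],[0,0,0],[0,0,0]],"jaw":[255,255,255]}' >/dev/null && python3 st.py 7 &&
python3 -m jog '{"travel":[[0,-4,0],[0,0,0],[0,0,0]],"dr":[[0,0,0],[0,0,0],[0,0,0]],"jaw":[255,255,255]}' >/dev/null && python3 st.py 7
```

```text
t8.03 p [519.2 150.9  98.6] F [-1.  -0.1 -1.3] M [ 0.02 -0.02 -0.05] yaw-0.2 tilt0.5 op0.00
t8.28 p [519.9 143.  105.4] F [ 0.2  0.2 -0.2] M [0.03 0.01 0.  ] yaw-0.3 tilt0.2 op-0.00
t8.53 p [514.8 135.1 104.3] F [ 0.1 -0.4  0.6] M [ 0.04  0.01 -0.  ] yaw-0.3 tilt0.1 op-0.00
t8.78 p [511.4 127.8 104.4] F [1.9 2.7 3.1] M [ 0.38 -0.31  0.03] yaw-0.3 tilt0.2 op0.00
t9.03 p [509.  120.1 104.3] F [1.6 4.  3.1] M [ 0.58 -0.15  0.05] yaw-0.3 tilt0.1 op0.00
t9.28 p [507.  116.1 103.4] F [-1.   4.3  3.2] M [0.56 0.02 0.01] yaw-0.2 tilt0.1 op-0.00
t9.53 p [507.  112.  103.2] F [-0.8  3.9  2.2] M [0.57 0.04 0.04] yaw-0.2 tilt0.1 op0.00
t9.78 p [507.1 108.  103.1] F [0.9 4.6 2.2] M [ 0.69 -0.02  0.01] yaw-0.2 tilt0.0 op-0.00
```

```bash
python3 -m jog '{"travel":[[0,-4,-2],[0,0,0],[0,0,0]],"dr":[[0,0,0],[0,0,0],[0,0,0]],"jaw":[255,255,255]}' >/dev/null && python3 st.py 7.5 &&
python3 -m jog '{"travel":[[0,-4,0],[0,0,0],[0,0,0]],"dr":[[0,0,0],[0,0,0],[0,0,0]],"jaw":[255,255,255]}' >/dev/null && python3 st.py 7.5 &&
python3 -m jog '{"travel":[[1,-4,0],[0,0,0],[0,0,0]],"dr":[[0,0,0],[0,0,0],[0,0,0]],"jaw":[255,255,255]}' >/dev/null && python3 st.py 7.5 &&
python3 -m jog '{"travel":[[1,-3,0],[0,0,0],[0,0,0]],"dr":[[0,0,0],[0,0,0],[0,0,0]],"jaw":[255,255,255]}' >/dev/null && python3 st.py 7.5 &&
python3 -m jog '{"travel":[[1,-3,0],[0,0,0],[0,0,0]],"dr":[[0,0,0],[0,0,0],[0,0,0]],"jaw":[255,255,255]}' >/dev/null && python3 st.py 7.5
```

```text
t10.03 p [506.7 104.5 101.4] F [-1.9  6.6  5.2] M [0.87 0.27 0.07] yaw-0.3 tilt0.1 op-0.00
t10.28 p [506.6 101.3 101.2] F [-1.   9.1  4.4] M [1.42 0.21 0.03] yaw-0.3 tilt0.2 op-0.00
STOP
```

```bash
python3 -m jog '{"travel":[[0,7,0],[0,0,35],[0,0,30],[5,-35,10],[5,-35,0]],"dr":[[0,0,0],[0,0,0],[0,0,0],[0,0,0],[0,0,0]],"jaw":[255,255,255,255,255]}' >/dev/null 
python3 -m jog '{"travel":[[5,-35,0],[5,-33,0],[0,0,0]],"dr":[[0,0,0],[0,0,0],[0,0,0]],"jaw":[255,255,255]}' >/dev/null;python3 st.py
python3 - <<'E'
from h import *
a=read_camera("scene")[155:275,240:430,::-1]
w=read_camera("wrist")[:,:,::-1]
a=cv2.resize(a,None,fx=3.37,fy=3.37,interpolation=2)[:300]
o=np.vstack([cv2.resize(w,(480,300)),cv2.resize(a[:,:640],(480,300))]);cv2.imwrite("pics/c3.png",o)
E
```

```text
t10.95 p [527.6 -36.8 175.9] F [ 0.5 -0.1 -0.1] M [0.03 0.   0.03] yaw-0.5 tilt0.3 op0.00
```

View pics/c3.png

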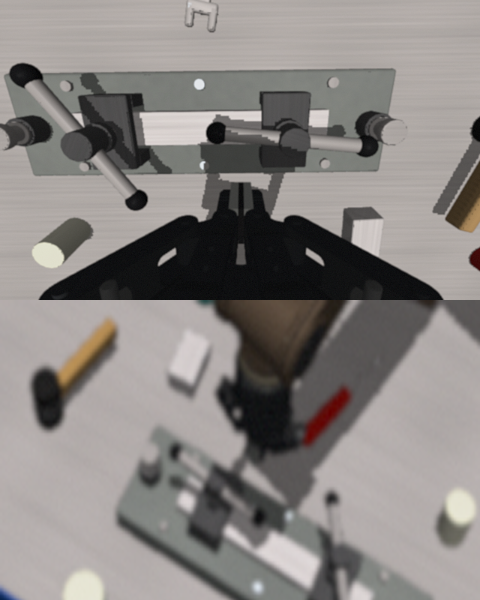

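The R bar is back at its original angle. The L bar now lies almost along y, with its ends at (217,132) and (368,146). Next I run L home from its +y end.

```bash
python3 -m jog '{"travel":[[-4,3,-35],[0,0,-35],[0,0,-8],[0,0,0]],"dr":[[0,0,0],[0,0,0],[0,0,0],[0,0,0]],"jaw":[255,255,255,255]}' >/dev/null; python3 st.py 6 &&
python3 -m jog '{"travel":[[5,3,0],[4,2,0],[4,1,0],[4,1,0],[4,0,0]],"dr":[[0,0,0],[0,0,0],[0,0,0],[0,0,0],[0,0,0]],"jaw":[255,255,255,255,255]}' >/dev/null && python3 st.py 9 &&
python3 -m jog '{"travel":[[4,0,0],[4,0,-1],[4,-1,0],[4,-1,0],[4,-1,0]],"dr":[[0,0,0],[0,0,0],[0,0,0],[0,0,0],[0,0,0]],"jaw":[255,255,255,255,255]}' >/dev/null && python3 st.py 9 &&
python3 -m jog '{"travel":[[4,-2,0],[4,-2,-1],[3,-2,0],[4,-3,0]],"dr":[[0,0,0],[0,0,0],[0,0,0],[0,0,0]],"jaw":[255,255,255,255]}' >/dev/null && python3 st.py 9 &&
python3 -m jog '{"travel":[[3,-3,0],[3,-3,-1],[3,-3,0],[2,-3,0]],"dr":[[0,0,0],[0,0,0],[0,0,0],[0,0,0]],"jaw":[255,255,255,255]}' >/dev/null && python3 st.py 9
```

```text
t11.38 p [520.1 -26.6  94.6] F [ 0.8 -0.1 -1.4] M [ 0.06 -0.   -0.03] yaw-0.1 tilt0.5 op-0.00
t11.80 p [545.3 -21.5  99.7] F [-3.2 -2.5  1.5] M [-0.17  0.4   0.02] yaw-0.2 tilt0.1 op0.00
t12.22 p [564.2 -24.2  96.9] F [-4.1 -0.7 -0. ] M [-0.08  0.53 -0.01] yaw-0.2 tilt0.1 op0.00
t12.55 p [579.2 -33.   95.8] F [-3.3  0.5  0.4] M [ 0.18  0.59 -0.03] yaw-0.2 tilt0.1 op-0.00
t12.88 p [590.7 -45.3  95.2] F [-3.1  2.2 -0.7] M [ 0.38  0.38 -0.04] yaw-0.2 tilt0.0 op-0.00
```

```bash
python3 -m jog '{"travel":[[2,-4,0],[2,-4,-1],[1,-4,0],[1,-4,0],[1,-4,0]],"dr":[[0,0,0],[0,0,0],[0,0,0],[0,0,0],[0,0,0]],"jaw":[255,255,255,255,255]}' >/dev/null && python3 st.py 9 &&
python3 -m jog '{"travel":[[0,-4,-1],[0,-4,0],[0,-4,0],[-1,-4,0],[0,-4,-1]],"dr":[[0,0,0],[0,0,0],[0,0,0],[0,0,0],[0,0,0]],"jaw":[255,255,255,255,255]}' >/dev/null && python3 st.py 9 &&
python3 -m jog '{"travel":[[-1,-4,0],[-1,-4,0],[-2,-4,0],[-2,-4,0]],"dr":[[0,0,0],[0,0,0],[0,0,0],[0,0,0]],"jaw":[255,255,255,255]}' >/dev/null && python3 st.py 9
```

```text
t13.30 p [597.4 -65.3  94.2] F [-2.3  2.7 -1.5] M [ 0.64  0.46 -0.01] yaw-0.3 tilt0.1 op0.00
t13.72 p [596.6 -85.5  92.5] F [-0.3  4.7  1.6] M [ 0.67  0.14 -0.04] yaw-0.2 tilt0.1 op-0.00
t14.05 p [ 590.6 -101.7   92.4] F [ 1.7  4.2 -0.5] M [ 0.63 -0.23 -0.04] yaw-0.2 tilt0.1 op-0.00
```

```bash
python3 -m jog '{"travel":[[-3,-3,0],[-3,-4,0],[0,0,0]],"dr":[[0,0,0],[0,0,0],[0,0,0]],"jaw":[255,255,255]}' >/dev/null && python3 st.py 9 &&
python3 -m jog '{"travel":[[-3,-3,-1],[-3,-3,0],[0,0,0]],"dr":[[0,0,0],[0,0,0],[0,0,0]],"jaw":[255,255,255]}' >/dev/null && python3 st.py 9 &&
python3 -m jog '{"travel":[[-4,-2,0],[0,0,0],[0,0,0]],"dr":[[0,0,0],[0,0,0],[0,0,0]],"jaw":[255,255,255]}' >/dev/null && python3 st.py 9 &&
python3 -m jog '{"travel":[[-4,-2,0],[0,0,0],[0,0,0]],"dr":[[0,0,0],[0,0,0],[0,0,0]],"jaw":[255,255,255]}' >/dev/null && python3 st.py 9 &&
python3 -m jog '{"travel":[[-4,-1,0],[0,0,0],[0,0,0]],"dr":[[0,0,0],[0,0,0],[0,0,0]],"jaw":[255,255,255]}' >/dev/null && python3 st.py 9 &&
python3 -m jog '{"travel":[[-4,-1,0],[0,0,0],[0,0,0]],"dr":[[0,0,0],[0,0,0],[0,0,0]],"jaw":[255,255,255]}' >/dev/null && python3 st.py 9
```

```text
t14.30 p [ 584.2 -109.3   92.5] F [ 1.2  2.1 -1.9] M [ 0.26 -0.16 -0.  ] yaw-0.3 tilt0.1 op0.00
t14.55 p [ 578.3 -115.    91.6] F [ 2.   2.4 -0.1] M [ 0.31 -0.28  0.01] yaw-0.2 tilt0.1 op0.00
t14.80 p [ 574.2 -116.7   91.5] F [ 1.5  1.4 -0.9] M [ 0.24 -0.29  0.03] yaw-0.2 tilt0.1 op0.00
t15.05 p [ 570.5 -118.3   91.4] F [ 4.1  2.7 -1. ] M [ 0.41 -0.55 -0.05] yaw-0.2 tilt0.0 op-0.00
t15.30 p [ 567.7 -119.    91.5] F [ 7.6  2.9 -3.1] M [ 0.59 -1.16 -0.02] yaw-0.3 tilt0.2 op0.00
t15.55 p [ 565.4 -119.6   91.6] F [12.4  5.  -7.1] M [ 0.82 -1.99 -0.07] yaw-0.3 tilt0.5 op-0.00
STOP
```

The home stop is felt (13 N and rising), so I release and go over the mallet.

```bash
python3 -m jog '{"travel":[[8,1,0],[0,0,41],[0,0,41],[-10,-20,35],[-15,-35,22]],"dr":[[0,0,0],[0,0,0],[0,0,0],[0,0,-2],[0,0,-3]],"jaw":[255,255,255,255,255]}' >/dev/null 
python3 -m jog '{"travel":[[-15,-37,0],[-15,-37,0],[-15,-37,0],[-15,-37,0],[0,-37,0]],"dr":[[0,0,-2],[0,0,-3],[0,0,-3],[0,0,-2],[0,0,0]],"jaw":[150,100,50,0,0]}' 60 >/dev/null 
python3 -m jog '{"travel":[[0,0,0],[0,0,0]],"dr":[[0,0,0],[0,0,0]],"jaw":[0,0]}' >/dev/null; python3 st.py
python3 - <<'E'
from h import *
s=get_state();im=read_camera("wrist")[:,:,::-1];c=cam("wrist",s)
a=read_camera("scene")[155:275,240:430,::-1]
np.save("pics/s4.npy",np.array([*s["eef_pos"],*s["tcp_rot"]]))
cv2.imwrite("pics/w4.png",np.vstack([im[:330],cv2.resize(a[20:],(640,270))[:,:]]))
cv2.imwrite("pics/w4raw.png",im)
E
```

```text
t16.55 p [ 484.5 -359.4  228.7] F [ 0.3 -0.8  0.4] M [ 0.03  0.03 -0.01] yaw-15.4 tilt0.2 op0.98
```

View pics/w4.png

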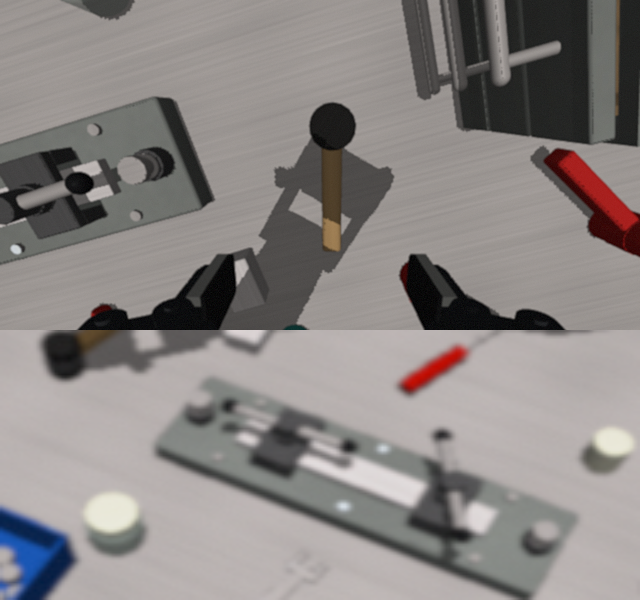

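The mallet head's top is at (333,126) and the handle runs down the image to its end at (332,250). The jaws straddle the axis at about 325.

Run:
```python
from h import *
p=np.load("pics/s4.npy");c=cam("wrist",{"eef_pos":p[:3],"tcp_rot":p[3:]})
im=cv2.imread("pics/w4raw.png");hsv=cv2.cvtColor(im,cv2.COLOR_BGR2HSV)
m=(im.max(2)<45).astype(np.uint8);m[:90]=0;m[160:]=0;m[:,:300]=0;m[:,370:]=0
ct=max(cv2.findContours(m,0,2)[0],key=cv2.contourArea);print(cv2.minEnclosingCircle(ct),cv2.boundingRect(ct))
w=((hsv[...,1]>85)&(hsv[...,0]<25)).astype(np.uint8);w[:140]=0;w[270:]=0;w[:,:310]=0;w[:,360:]=0
r=cv2.findContours(w,0,2)[0];r=max(r,key=cv2.contourArea);print(cv2.minAreaRect(r),cv2.boundingRect(r))
(u,v),_=cv2.minEnclosingCircle(ct)
h=cast(c,(u,v),.072);print("head",h.round(4))
for q in[(332,165),(332,220)]:
  X=cast(c,q,.05);print(X.round(4),np.degrees(np.arctan2(X[1]-h[1],X[0]-h[0])))
pin=cast(c,(133,170),.091);print("pin",pin)
```

```text
((331.9744567871094, 126.38320922851562), 23.405786514282227) (310, 103, 45, 47)
((331.5, 198.5), (19.0, 103.0), 0.0) (322, 147, 20, 104)
head [ 0.5377 -0.3857  0.072 ]
[ 0.4975 -0.376   0.05  ] 166.41417971969062
[ 0.4368 -0.3601  0.05  ] 165.74267203535433
pin [ 0.54980503 -0.19542196  0.091     ]
```

```bash
python3 -m jog '{"travel":[[0,-9,-30],[0,0,-30],[0,0,-30],[0,0,0],[0,0,0]],"dr":[[0,0,0],[0,0,0],[0,0,0],[0,0,0],[0,0,0]],"jaw":[0,0,0,0,0]}' >/dev/null; python3 st.py
python3 - <<'E'
from h import *
s=get_state();im=read_camera("wrist")[:,:,::-1];c=cam("wrist",s);cv2.imwrite("pics/w5.png",im)
hsv=cv2.cvtColor(im,cv2.COLOR_BGR2HSV)
w=((hsv[...,1]>85)&(hsv[...,0]<25)).astype(np.uint8);w[:,:250]=0;w[:,400:]=0
r=max(cv2.findContours(w,0,2)[0],key=cv2.contourArea);print(cv2.minAreaRect(r),cv2.boundingRect(r))
x,y,ww,hh=cv2.boundingRect(r)
for v in(y+10,y+hh//2,y+hh-20):
    k=np.where(w[v])[0];u=(k.min()+k.max())/2;X=cast(c,(u,v),.05);R=Rn.from_quat(s["tcp_rot"]).as_matrix();print(u,v,X.round(4),"tool frame mm",(1000*R.T@(X-s["eef_pos"])).round(1))
E
```

```text
t17.07 p [ 485.5 -364.   137.4] F [ 1.3 -0.4  0.8] M [0.   0.01 0.  ] yaw-15.1 tilt0.3 op1.00
((330.0, 232.5), (131.0, 26.0), 90.0) (317, 167, 27, 132)
330.5 177 [ 0.5066 -0.3777  0.05  ] tool frame mm [24.4  8.  87.2]
330.5 233 [ 0.4612 -0.366   0.05  ] tool frame mm [-22.5   8.5  87.4]
330.0 279 [ 0.4197 -0.3549  0.05  ] tool frame mm [-65.4   8.6  87.7]
```

View pics/w5.png

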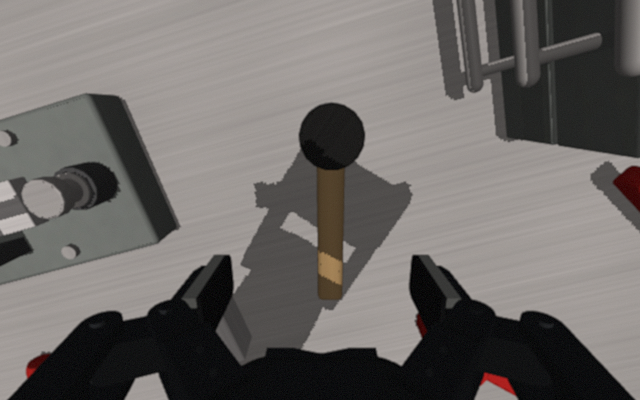

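The handle is centred at column 330 and the jaws at 321, so it is about 8.5 mm off and parallel. I'll correct that, descend and grip.

```bash
python3 -m jog '{"travel":[[1,-5,-30],[1,-4,-30],[0,0,-30],[0,0,-12],[0,0,0]],"dr":[[0,0,0],[0,0,0],[0,0,0],[0,0,0],[0,0,0]],"jaw":[0,0,0,0,0]}' >/dev/null; 
python3 -m jog '{"travel":[[0,0,0]],"dr":[[0,0,0]],"jaw":[0]}' >/dev/null;python3 st.py
```

```text
t17.62 p [ 489.2 -375.9   39. ] F [ 0.1 -0.3  0.7] M [ 0.02 -0.01 -0.  ] yaw-15.2 tilt0.1 op1.01
```

```bash
python3 -m jog '{"travel":[[0,0,-11],[0,0,-10],[0,0,0]],"dr":[[0,0,0],[0,0,0],[0,0,0]],"jaw":[0,0,0]}' >/dev/null; python3 st.py
python3 -m jog '{"travel":[[0,0,0],[0,0,0],[0,0,0],[0,0,0],[0,0,0]],"dr":[[0,0,0],[0,0,0],[0,0,0],[0,0,0],[0,0,0]],"jaw":[100,160,200,255,255]}' 80 >/dev/null; python3 st.py
python3 -m jog '{"travel":[[0,0,0],[0,0,0],[0,0,0],[0,0,0],[0,0,0]],"dr":[[0,0,0],[0,0,0],[0,0,0],[0,0,0],[0,0,0]],"jaw":[255,255,255,255,255]}' 80 >/dev/null; python3 st.py
```

```text
t17.87 p [ 487.7 -374.8   15.2] F [ 0.5  0.2 -0.3] M [ 0.06  0.07 -0.04] yaw-15.2 tilt0.1 op1.00
t18.28 p [ 488.4 -375.5   16.6] F [-0.7  2.2  0.3] M [0.16 0.01 0.04] yaw-15.2 tilt0.0 op0.30
t18.70 p [ 488.4 -375.4   16.7] F [-1.5  2.   5.9] M [0.34 0.05 0.01] yaw-15.2 tilt0.0 op0.25
```

```bash
python3 -m jog '{"travel":[[0,0,20],[0,0,35],[0,0,40],[0,0,40],[0,0,0]],"dr":[[0,0,0],[0,0,0],[0,0,0],[0,0,0],[0,0,0]],"jaw":[255,255,255,255,255]}' >/dev/null; python3 st.py
python3 -m jog '{"travel":[[2,31,0],[2,31,0],[2,31,0],[2,31,0],[2,31,0]],"dr":[[0,0,2.5],[0,0,2.5],[0,0,2.5],[0,0,2.5],[0,0,2.5]],"jaw":[255,255,255,255,255]}' >/dev/null
python3 -m jog '{"travel":[[0,29,0],[0,0,0],[0,0,0]],"dr":[[0,0,2.5],[0,0,0],[0,0,0]],"jaw":[255,255,255]}' >/dev/null; python3 st.py
python3 - <<'E'
from h import *
s=get_state();w=read_camera("wrist")[:,:,::-1];a=read_camera("side")[120:270,200:400,::-1];b=read_camera("scene")[170:270,250:383,::-1]
cv2.imwrite("pics/w6raw.png",w);np.save("pics/s6.npy",np.array([*s["eef_pos"],*s["tcp_rot"]]))
o=np.vstack([w[:320],np.hstack([cv2.resize(a,(320,240)),cv2.resize(b,(320,240))])]);cv2.imwrite("pics/w6.png",o)
E
```

```text
t19.12 p [ 491.7 -379.3  160.4] F [ 1.9 -1.4 -0.4] M [-0.1   0.01 -0.05] yaw-15.2 tilt0.9 op0.24
t19.78 p [ 497.5 -189.9  149.7] F [ 0.7  0.5 -2.4] M [ 0.    0.09 -0.04] yaw-0.1 tilt0.1 op0.25
```

View pics/w6.png

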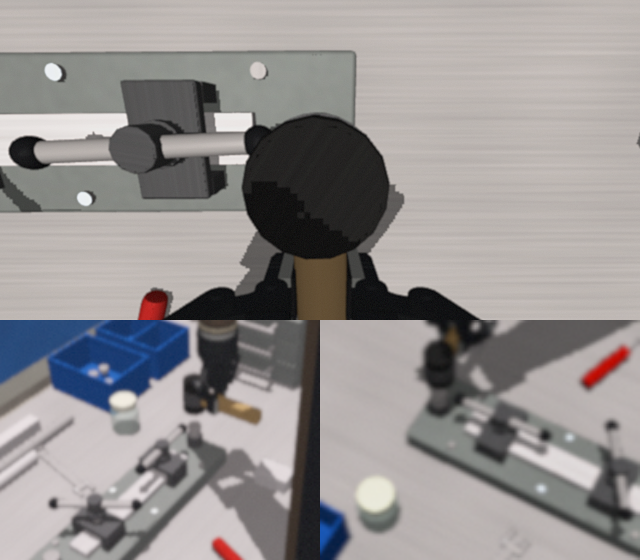

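The head hides the pin in the wrist view, with its top at (316,186) and radius 72. The scene view shows it above the pin. I'll check the numbers.

Run:
```python
from h import *
p=np.load("pics/s6.npy");c=cam("wrist",{"eef_pos":p[:3],"tcp_rot":p[3:]})
print("head",cast(c,(316,186.5),p[2]-.0167+.072).round(4))
for n,q,z in[("hub",(137,148),.12),("ballR",(258,140),.106),("ballL",(26,152),.106),("corner",(355,52),.04),("corner2",(100,212),.04),("boltL far",(259,71),.041)]:print(n,cast(c,q,z).round(4))
```

```text
head [ 0.5502 -0.189   0.205 ]
hub [ 0.5509 -0.0869  0.12  ]
ballR [ 0.554  -0.1524  0.106 ]
ballL [ 0.5468 -0.0101  0.106 ]
corner [ 0.6129 -0.2161  0.04  ]
corner2 [0.4851 0.0041 0.04  ]
boltL far [ 0.5996 -0.143   0.041 ]
```

```bash
cat > z.py <<'E'
import sys
from h import *
if abs(get_state()["contact_force"][2])>float(sys.argv[1]): print("STOPZ");sys.exit(1)
E
python3 -m jog '{"travel":[[1,-3,-12],[0,0,-12],[0,0,-10],[0,0,0]],"dr":[[0,0,0],[0,0,0],[0,0,0],[0,0,0]],"jaw":[255,255,255,255]}' 110 >/dev/null; python3 st.py && python3 z.py 6 &&
python3 -m jog '{"travel":[[0,0,-4],[0,0,0],[0,0,0]],"dr":[[0,0,0],[0,0,0],[0,0,0]],"jaw":[255,255,255]}' >/dev/null && python3 st.py && python3 z.py 18 &&
python3 -m jog '{"travel":[[0,0,-4],[0,0,0],[0,0,0]],"dr":[[0,0,0],[0,0,0],[0,0,0]],"jaw":[255,255,255]}' >/dev/null && python3 st.py && python3 z.py 18 &&
python3 -m jog '{"travel":[[0,0,-4],[0,0,0],[0,0,0]],"dr":[[0,0,0],[0,0,0],[0,0,0]],"jaw":[255,255,255]}' >/dev/null && python3 st.py && python3 z.py 18 &&
python3 -m jog '{"travel":[[0,0,-4],[0,0,0],[0,0,0]],"dr":[[0,0,0],[0,0,0],[0,0,0]],"jaw":[255,255,255]}' >/dev/null && python3 st.py && python3 z.py 18 &&
python3 -m jog '{"travel":[[0,0,-4],[0,0,0],[0,0,0]],"dr":[[0,0,0],[0,0,0],[0,0,0]],"jaw":[255,255,255]}' >/dev/null && python3 st.py && python3 z.py 18
```

```text
t20.27 p [ 496.8 -193.6  113. ] F [-0.7  0.5 -2.6] M [-0.02  0.12 -0.03] yaw-0.3 tilt0.4 op0.25
t20.52 p [ 499.3 -194.5  113.1] F [ 0.3  0.9 -2.7] M [ 0.02  0.09 -0.03] yaw-0.2 tilt0.0 op0.24
t20.77 p [ 499.2 -194.3  109.2] F [ 0.1  0.1 -2.3] M [ 0.03  0.05 -0.02] yaw-0.2 tilt0.0 op0.24
t21.02 p [ 499.8 -194.6  105.8] F [-0.2  0.3  1.3] M [ 0.06 -0.01  0.02] yaw-0.2 tilt0.1 op0.25
t21.27 p [ 499.7 -194.7  101.8] F [-0.5  0.4  3.4] M [ 0.13  0.   -0.01] yaw-0.2 tilt0.1 op0.24
t21.52 p [ 499.7 -194.7   97.7] F [-0.6 -0.2  3.9] M [ 0.07 -0.02  0.04] yaw-0.2 tilt0.1 op0.24
```

```bash
python3 -m jog '{"travel":[[0,0,-4],[0,0,0],[0,0,0]],"dr":[[0,0,0],[0,0,0],[0,0,0]],"jaw":[255,255,255]}' >/dev/null && python3 st.py && python3 z.py 18 &&
python3 -m jog '{"travel":[[0,0,-3],[0,0,0],[0,0,0]],"dr":[[0,0,0],[0,0,0],[0,0,0]],"jaw":[255,255,255]}' >/dev/null && python3 st.py && python3 z.py 18 &&
python3 -m jog '{"travel":[[0,0,-3],[0,0,0],[0,0,0]],"dr":[[0,0,0],[0,0,0],[0,0,0]],"jaw":[255,255,255]}' >/dev/null && python3 st.py && python3 z.py 18
python3 - <<'E'
from h import *
w=read_camera("wrist")[:,:,::-1];a=read_camera("side")[120:270,200:400,::-1];b=read_camera("scene")[170:270,250:383,::-1]
o=np.vstack([w[:320],np.hstack([cv2.resize(a,(320,240)),cv2.resize(b,(320,240))])]);cv2.imwrite("pics/w7.png",o)
E
```

```text
t21.77 p [ 499.7 -194.7   93.7] F [-0.2  0.2  4.8] M [ 0.06 -0.04 -0.02] yaw-0.2 tilt0.1 op0.24
t22.02 p [ 499.7 -194.8   92.4] F [-6.   3.1 13. ] M [0.39 0.52 0.09] yaw-0.2 tilt0.0 op0.24
t22.27 p [ 499.6 -194.9   92. ] F [-13.7   5.4  26.8] M [0.99 1.36 0.17] yaw-0.2 tilt0.1 op0.25
STOPZ
```

View pics/w7.png

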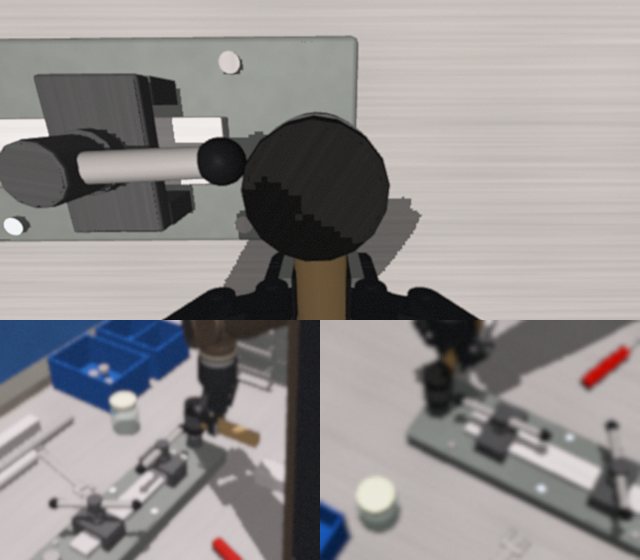

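The force rose sharply at the expected full-down height (TCP 92.5 mm, about 29 N), and the head has not shifted in the grip. The mallet goes back to its original spot.

```bash
python3 -m jog '{"travel":[[0,0,10],[0,0,25],[0,0,25],[-2,-30,0],[-2,-30,0]],"dr":[[0,0,0],[0,0,0],[0,0,0],[0,0,-2.5],[0,0,-2.5]],"jaw":[255,255,255,255,255]}' >/dev/null
python3 -m jog '{"travel":[[-2,-30,0],[-2,-30,0],[-2,-30,0],[-1,-30,0],[0,0,0]],"dr":[[0,0,-2.5],[0,0,-2.5],[0,0,-2.5],[0,0,-2.5],[0,0,0]],"jaw":[255,255,255,255,255]}' >/dev/null; python3 st.py
python3 - <<'E'
from h import *
b=read_camera("scene")[155:275,240:430,::-1];cv2.imwrite("pics/s8.png",cv2.resize(b,None,fx=4,fy=4,interpolation=2))
E
```

```text
t23.25 p [ 486.8 -379.   145.6] F [-0.1 -0.1 -2.3] M [ 0.05  0.07 -0.01] yaw-15.5 tilt0.1 op0.24
```

View pics/s8.png

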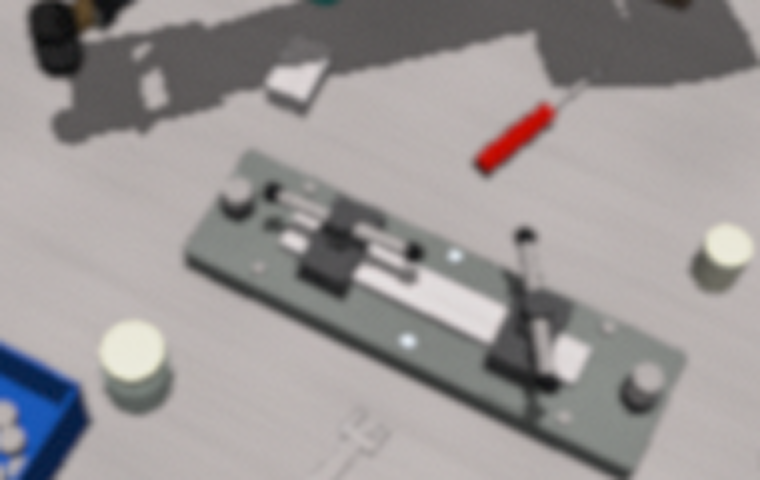

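The left pin is visibly down (238,195) and the right pin is still up. I'll check the bar angles numerically and set the mallet down.

```bash
python3 - <<'E'
from h import *
c=cam("scene")
for n,B,z in(("L",[(270,192),(415,252)],.106),("R",[(524,236),(545,383)],.116)):
    p,q=[cast(c,(240+u/4,155+v/4),z) for u,v in B];print(n,((p+q)/2).round(4),np.linalg.norm(p-q),np.degrees(np.arctan2(*(p-q)[1::-1])))
E
python3 -m jog '{"travel":[[2,4,-35],[0,0,-35],[0,0,-35],[0,0,-12],[0,0,0]],"dr":[[0,0,0],[0,0,0],[0,0,0],[0,0,0],[0,0,0]],"jaw":[255,255,255,255,255]}' >/dev/null
python3 -m jog '{"travel":[[0,0,0]],"dr":[[0,0,0]],"jaw":[255]}' >/dev/null; python3 st.py
```

```text
L [ 0.5526 -0.0791  0.106 ] 0.14341228254167657 -86.55615405589813
R [0.5521 0.1091 0.116 ] 0.14095831457835417 -148.39079904800857
t23.80 p [ 490.1 -369.5   29.7] F [ 0.4 -0.7 -1.1] M [ 0.03  0.12 -0.05] yaw-15.2 tilt0.1 op0.24
```

```bash
python3 -m jog '{"travel":[[0,0,-6],[0,0,-5],[0,0,-1],[0,0,0]],"dr":[[0,0,0],[0,0,0],[0,0,0],[0,0,0]],"jaw":[255,255,255,255]}' >/dev/null; python3 st.py; python3 z.py 5 &&
python3 -m jog '{"travel":[[0,0,-1],[0,0,0]],"dr":[[0,0,0],[0,0,0]],"jaw":[255,255]}' >/dev/null; python3 st.py
```

```text
t24.13 p [ 490.5 -370.7   18.9] F [ 0.6  0.4 -2.1] M [0.04 0.11 0.04] yaw-15.2 tilt0.1 op0.25
t24.30 p [ 490.4 -370.6   17.6] F [-0.1  1.1 -2.1] M [-0.01  0.1   0.  ] yaw-15.2 tilt0.0 op0.24
```

```bash
python3 -m jog '{"travel":[[0,0,-1],[0,0,0]],"dr":[[0,0,0],[0,0,0]],"jaw":[255,255]}' >/dev/null; python3 st.py
python3 -m jog '{"travel":[[0,0,-0.6],[0,0,0]],"dr":[[0,0,0],[0,0,0]],"jaw":[255,255]}' >/dev/null; python3 st.py
python3 -m jog '{"travel":[[0,0,0],[0,0,0],[0,0,0],[0,0,0],[0,0,0]],"dr":[[0,0,0],[0,0,0],[0,0,0],[0,0,0],[0,0,0]],"jaw":[200,120,60,0,0]}' >/dev/null
python3 -m jog '{"travel":[[0,0,0],[0,0,0],[0,0,0]],"dr":[[0,0,0],[0,0,0],[0,0,0]],"jaw":[0,0,0]}' >/dev/null; python3 st.py
python3 -m jog '{"travel":[[0,0,10],[0,0,35],[0,0,40],[0,0,40],[0,0,40]],"dr":[[0,0,0],[0,0,0],[0,0,0],[0,0,0],[0,0,0]],"jaw":[0,0,0,0,0]}' >/dev/null
python3 -m jog '{"travel":[[-20,-35,0],[-20,-35,0],[0,-35,0],[0,0,0]],"dr":[[0,0,0],[0,0,0],[0,0,0],[0,0,0]],"jaw":[0,0,0,0]}' >/dev/null; python3 st.py
python3 - <<'E'
from h import *
b=read_camera("scene")[120:320,200:460,::-1];cv2.imwrite("pics/s9.png",cv2.resize(b,None,fx=3,fy=3,interpolation=2))
E
```

```text
t24.47 p [ 490.4 -370.7   16.9] F [-0.9  0.   1.1] M [0.05 0.15 0.01] yaw-15.2 tilt0.0 op0.24
t24.63 p [ 490.4 -370.7   16.8] F [-1.9  2.7  4.8] M [ 0.31  0.34 -0.01] yaw-15.2 tilt0.0 op0.24
t25.30 p [ 490.2 -370.4   15.5] F [-0.6 -0.1 -0.1] M [ 0.   -0.01  0.03] yaw-15.2 tilt0.0 op1.00
t26.05 p [ 448.6 -481.   182.1] F [-0.7 -0.1  0.7] M [-0.    0.   -0.03] yaw-15.5 tilt0.3 op1.00
```

View pics/s9.png

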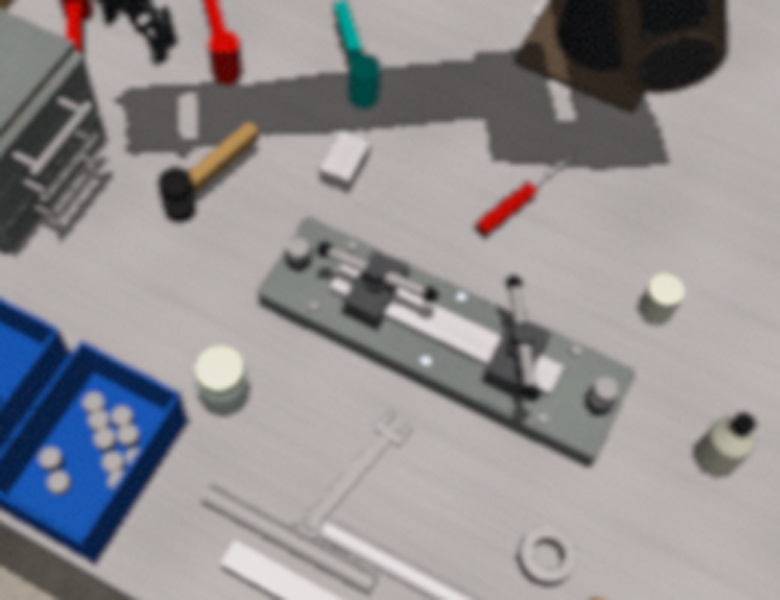

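The mallet stands upright at (177,190), the left pin is down, the right pin is up and the bystanders haven't moved. Handing in.

```bash
python3 -c "from plant import *;print(sign_off())"
```

```text
the job is handed in; nothing more can be done
None
```

The job is done and handed in at about 26 s of the 72 s limit. Here left means the rail's −y (world) end and right its +y end.

- **Finding the crossed screw:** The left screw turned freely for about 1.3 rad. The right one went stiff at about 7 N, so it is the crossed one.
- **Right screw:** I backed it off until its stop was felt, at about 9 N. Its bar ended about 4° further back than where it started.
- **Left screw:** I then ran it home until its stop was felt, at about 13 N. Its bar ended at about −87°, roughly where 4.2 rad should put it.
- **Lock pin:** The mallet pressed the left pin down. The force rose sharply (to about 29 N) at the height expected for fully down. The right pin was not touched.
- **Mallet:** It stands upright about 5 mm from its original spot, and the gripper is clear of it.

In the last picture the left pin is down, the right pin is up and the things in view are where they were. No check failed. The camera estimates of the mallet's position differed by up to about 15 mm, so I corrected from a close wrist view before gripping.

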